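Put the bench scraper back into the free slot of its rack

TASK

Lift the black-handled bench scraper out of the low drip stand and slide it blade down into the empty slot of the slotted rack, fully home so that its handle sits on the rack's top. Lower it in, do not drop it, and let go; leave the two spare blades in their slots and the other things on the bench where they are.

Things in the scene. Friction and masses are not known exactly. Their poses are not given: they have to be found in the camera images.
- scraper: Bench scraper, upright in the stand's groove, about 0.2 kg, 98 mm tall. Steel blade 100 (x) x 4 (y) mm, 58 mm tall below a black plastic handle bar 104 (x) x 28 (y) x 40 (z) mm with flat sides and underside. Origin: middle of the blade's lower edge; x along the blade's width, y through its thickness, z up to the handle. Either way round will do.
- handle (a point): Centre of the scraper's handle bar, 78 mm above the blade's lower edge; the bar reaches 20 mm above and below it.
- stand: White drip stand, fixed, 136 (x) x 70 (y) x 40 (z) mm, with one groove along x, 110 long, 7 wide, 32 mm deep, in which the scraper starts upright (the blade's lower edge 8 mm above the bench, the handle's underside 66 mm above it). Origin: centre of its underside.
- rack: Grey rack, fixed, 150 (x) x 192 (y) x 70 (z) mm; origin: centre of underside. Three upright slots along x, at y = -64, 0, 64 mm, each 116 long, 9 wide, 62 deep; 45 degree lead-ins on the long sides, 5 mm deep, widen the mouth to 19 mm. Two hold spare blades, one is empty; which varies. Scraper fully home: handle rests on the rack's top, blade's lower edge 58 mm below the top.
- gap: The empty slot of the rack: origin at the centre of its mouth, level with the rack's top (70 mm above the bench); x along the slot, y across it, z up. A dark strip lies on this slot's floor.
- spare1: Spare blade standing in a slot: plain steel plate without handle, 100 x 4 x 76 mm, its top 14 mm above the rack. Origin: middle of its lower edge.
- spare2: A second spare blade, the same, in another slot.
- bottle: White reagent bottle, 66 mm diameter, 150 mm tall, a bystander. Origin: centre of its underside.
- jar: Amber jar, 60 mm diameter, 85 mm tall, a bystander. Origin: centre of its underside.
- slide_box: Plain brown slide box, 75 x 110 x 35 mm, a bystander. Origin: centre of its underside.
- dish: Small white dish, 70 mm across, 30 mm tall, a bystander. Origin: centre of its underside.

How it is judged:
By the outcome, as a careful person would: the job done as asked, in the order asked, and still so for the second after the job is handed in, with the robot touching nothing.
It also fails if it takes over 45 s, if anything falls off the work surface, if the arm or the gripper's body presses on something with over 40 N, if the wrist force passes 120 N, or if a joint passes its speed limit or range.

ROBOT

A 6-joint arm with a two-finger parallel gripper is mounted at the origin on the work surface. World frame = base frame: x ahead of the robot, y to its left, z up, the work surface at z = 0. Lengths are in m, angles in rad, forces in N, time in s.
With the tool pointing down it reaches from about 0.4 to 0.825 m from the base axis. Payload 7 kg.
Tool frame: the origin (TCP) lies between the finger pads; the fingertips stand 8 mm ahead of it and the grasp point (between the pads) lies 11 mm behind it (arm.finger_overhang is the distance from the TCP to the fingertips, in m); z points along the fingers, y is the line along which they close (so a half turn about z gives the same grasp; the last joint's range is limited). The gripper opens to 88 mm and grips with 3 to 60 N. Pads are 19 mm wide; open, the fingers measure 130 mm over their backs; the gripper's body (78 mm by 193 mm) begins 47 mm behind the grasp point.
Start: joints at [-0.898, 0.359, 0.012, 0, -1.224, -0.288], TCP at [0.253, -0.626, 0.21] pointing down, gripper open.
Joint ranges: [-3.07, 3.07], [-1.43, 2.12], [-1.02, 1.25], [-3.03, 1.67], [-3.05, -0], [-3.03, 3.03]. Speed limits (rad/s): [2.39, 2.39, 3.01, 3.14, 3.14, 3.14].

INTERFACE

Orientations are given as [roll, pitch, yaw] about the fixed x, y, z axes, in that order (R = Rz(yaw) Ry(pitch) Rx(roll)).
In Python, from station import arm gives the robot as it stands.
- The arm moves only by the tool move_arm, never from a script. Its argument "rows" is text: rows parted by semicolons, each of 7 numbers parted by spaces: the turn, a rotation vector about the tool's x, y, z in degrees, then the shift along the tool's x, y, z in m, then the finger opening in m, from 0 to 0.0876. A call has 1 to 8 rows; each row shifts and turns the commanded pose from where the row before left it, along the tool's axes as they then stand; what a row does not reach is not made up. A row lasts 1/8 s, in which the tool goes at most 62.5 mm and 10.7 degrees, less where a joint would pass 70% of its speed; a pose out of reach is approached as far as the arm can. A call is refused whole if a number of a shift passes 0.0625 or a number of a turn 10.7, either way. A call with a gripper value outside its range is refused whole. The fingers move at their own pace and stop on an object; "squeeze" is the grip in N (left out, the last holds). Time passes only in rows, so rows that do not move let the fingers close. It gives the time, the measured TCP pose, the force, the opening and the grip force at its end, in the units of the state.
- arm.get_state(): the state, without advancing time (a new reading comes with each control period).
- arm.grab_frame(name): name is "side" or "top"; returns (picture, depth): 384x512x3 uint8, blue, green, red; 384x512 float32, m along the optical axis (not along the pixel's ray), 0 where there is no reading.
- arm.camera_model(name): a dict with "mtx" (3x3 intrinsics, pixels), "camera_from_world" (4x4, takes a point from world to camera coordinates). Camera axes: x right, y down, z forward; pixel columns grow to the right and rows downward; lengths in m; the calibration is good to about 2 mm. A picture is of the moment at which its call begins. camera_model takes no time and is no camera call.
- arm.job_done(): hands the job in; it is judged then, once.
The state is a dict: "t": time; "q": joint angles; "qd": joint speeds; "joint_efforts": joint torques, N m; "eef_pos": TCP position; "ee_rot": TCP orientation; "force": force on the tool from outside, world axes, zero at the start; "moment": the same for the moment, N m; "width": finger opening in m; "gripper_force": force on a finger pad.
Only numpy, scipy, OpenCV 4.12 (cv2) and the standard library are available. Lean on these libraries where they do the work, as an engineer would, in place of code of your own. Each camera call takes 0.05 s, during which the arm holds its last target. There are 200 camera calls.

## Working session

There is one attempt and no reset: what is moved stays moved. The work goes in short steps, Python scripts to look and compute and a tool call to move; the robot and the scene stay as the last step left them, time stands still between calls to the robot, and variables do not carry over. Pictures are saved under pics/ and viewed, at most 10 in all, crops included, and the job is handed in when it is done.

Besides the shell and the picture viewer there is one more tool, called after "Emit:" as name(argument=value, ...), one argument or row to a line, values as JSON. move_arm: Moves the arm, as the interface text tells. Its arguments: {"type":"object","properties":{"rows":{"type":"string"},"squeeze":{"type":"number"}},"required":["rows"]}

```bash
ls; mkdir -p pics; python3 - <<'E'
from station import arm
import cv2,numpy as np
for n in("side","top"):
    p,d=arm.grab_frame(n);cv2.imwrite(f"pics/{n}0.png",p);np.savez(f"pics/{n}0.npz",p=p,d=d)
    m=arm.camera_model(n);print(n,m["mtx"].round(1).tolist(),m["camera_from_world"].round(3).tolist())
s=arm.get_state();print(s)
E
```

```text
pics
side [[479.7, 0.0, 245.0], [0.0, 479.7, 187.3], [0.0, 0.0, 1.0]] [[-0.958, -0.285, 0.007, 0.611], [-0.199, 0.649, -0.734, 0.178], [0.205, -0.705, -0.679, 1.373], [0.0, 0.0, 0.0, 1.0]]
top [[462.8, 0.0, 254.5], [0.0, 462.8, 193.4], [0.0, 0.0, 1.0]] [[0.015, -1.0, 0.005, -0.022], [-0.99, -0.015, -0.143, 0.652], [0.143, -0.002, -0.99, 1.306], [0.0, 0.0, 0.0, 1.0]]
{'t': 0.1, 'q': array([-8.97875864e-01,  3.59291875e-01,  1.11297473e-02, -2.78943420e-04,
       -1.22410691e+00, -2.88123976e-01]), 'qd': array([ 7.49499145e-05, -1.48876693e-03,  1.29347710e-03,  1.28078457e-03,
       -1.04965591e-03, -8.92361987e-04]), 'joint_efforts': array([-1.49534964e-03, -5.84159768e+01,  2.93750060e+01,  7.01540977e+00,
        1.01879615e-02, -9.84885355e-05]), 'eef_pos': array([ 0.25317164, -0.62521263,  0.20882784]), 'ee_rot': array([ 3.14010613e+00, -1.67081074e-04, -2.75689102e+00]), 'force': array([-0.2458826 ,  1.09270252, -0.03244025]), 'moment': array([-0.02684916,  0.03893162, -0.0184612 ]), 'gripper_force': 0.0, 'width': 0.08787535616860602}
```

View pics/top0.png

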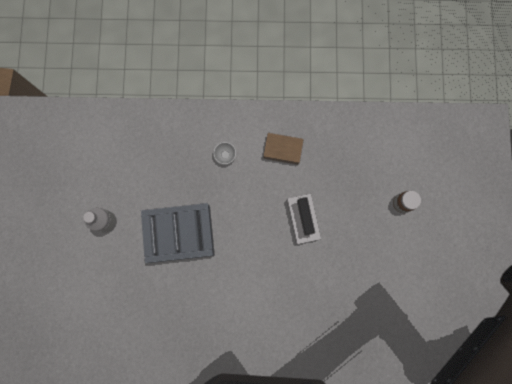

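View pics/side0.png

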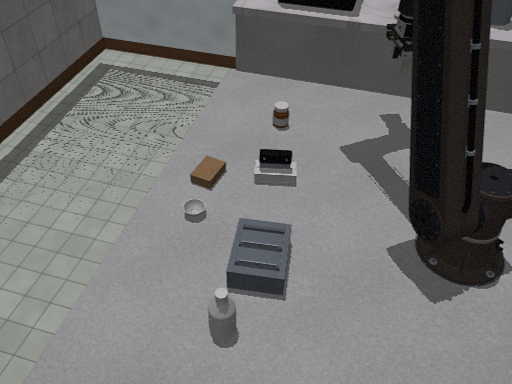

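The top view shows the scraper handle at about (306,217) in the stand. The rack is at about (177,234), with blades at columns 153 and 177. The slot at about (200,230) looks empty, and the side view agrees (the slot at its far edge, around (262,227)).

```bash
cat > h.py <<'E'
from station import arm
import cv2,numpy as np
def cloud(n,d):
    m=arm.camera_model(n);K=m["mtx"];T=np.linalg.inv(m["camera_from_world"])
    v,u=np.mgrid[:d.shape[0],:d.shape[1]]
    c=np.stack([(u-K[0,2])/K[0,0]*d,(v-K[1,2])/K[1,1]*d,d],-1)
    return c@T[:3,:3].T+T[:3,3]
def onplane(n,uv,z):
    m=arm.camera_model(n);T=np.linalg.inv(m["camera_from_world"])
    r=np.c_[np.atleast_2d(uv),np.ones(len(np.atleast_2d(uv)))]@np.linalg.inv(m["mtx"]).T@T[:3,:3].T
    return T[:3,3]+r*((z-T[2,3])/r[:,2])[:,None]
def rect(P):
    r=cv2.minAreaRect(P[:,:2].astype(np.float32)*1000);b=cv2.boxPoints(r)
    e=[b[1]-b[0],b[2]-b[1]];l=max(e,key=np.linalg.norm)
    return np.round(r[0],1),np.round(r[1],1),"long-axis deg",round(float(np.degrees(np.arctan2(l[1],l[0])))%180,1)
def big(mask):
    k,l,s,_=cv2.connectedComponentsWithStats(mask.astype(np.uint8));return l==1+np.argmax(s[1:,4])
E
python3 - <<'E'
from h import *
for n,rh,rr in(("top",(280,185,330,250),(130,195,225,275)),("side",(250,140,305,190),(220,210,300,300))):
    f=np.load(f"pics/{n}0.npz");p,d=f["p"],f["d"];X=cloud(n,d);z=X[...,2]
    g=p.max(2)
    def roi(r):
        m=np.zeros(d.shape,bool);m[r[1]:r[3],r[0]:r[2]]=1;return m
    H=big(roi(rh)&(z>.092)&(z<.12));print(n,"handle",H.sum(),np.median(z[H]),rect(X[H]))
    S=roi(rh)&(z>.03)&(z<.05);print(" stand",S.sum(),np.median(z[S]),rect(X[S]))
    R=big(roi(rr)&(z>.062)&(z<.078));print(" rack",R.sum(),np.median(z[R]),rect(X[R]))
    # colour: black handle silhouette ray-cast on the handle top plane
    B=big(roi(rh)&(g<40));vv,uu=np.nonzero(B);print(" black",B.sum(),rect(onplane(n,np.c_[uu,vv],.106)))
    B=roi(rr)&(z>.08)&(z<.092);print(" blades",B.sum(),np.round(X[B][::4,:2],3).tolist()[:14])
    L=roi(rr)&(z<.055)&(z>-.01)
f=np.load("pics/top0.npz")["p"][190:280,125:325];cv2.imwrite("pics/crop0.png",cv2.resize(f,None,fx=4,fy=4,interpolation=2))
E
```

```text
top handle 386 0.10525138099616416 (array([ 584.3, -156.4]), array([103.5,  28.9]), 'long-axis deg', 12.9)
 stand 698 0.039873583593869166 (array([ 582.3, -156.8]), array([136.2,  70.9]), 'long-axis deg', 12.7)
 rack 3240 0.06992984930572466 (array([534. , 208.6]), array([150.2, 193.2]), 'long-axis deg', 97.1)Traceback (most recent call last):
  File "<stdin>", line 11, in <module>
  File "h.py", line 17, in big
    k,l,s,_=cv2.connectedComponentsWithStats(mask.astype(np.uint8));return l==1+np.argmax(s[1:,4])
                                                                                ~~~~~~~~~^^^^^^^^^
    return _wrapfunc(a, 'argmax', axis=axis, out=out, **kwds)
    return bound(*args, **kwds)
ValueError: attempt to get argmax of an empty sequence
```

```bash
python3 - <<'E'
from h import *
for n,rh,rr in(("top",(280,185,330,250),(130,195,225,275)),("side",(250,140,305,190),(220,210,300,300))):
    f=np.load(f"pics/{n}0.npz");p,d=f["p"],f["d"];X=cloud(n,d);z=X[...,2]
    def roi(r):
        m=np.zeros(d.shape,bool);m[r[1]:r[3],r[0]:r[2]]=1;return m
    H=roi(rh)&(z>.092)&(z<.12);print(n,"handle",H.sum(),rect(X[H]))
    S=roi(rh)&(z>.03)&(z<.045);print(" stand",rect(X[S]))
    R=big(roi(rr)&(z>.062)&(z<.078));print(" rack",R.sum(),np.median(z[R]),rect(X[R]))
    a=np.radians(7.1);c,s=np.cos(a),np.sin(a);Q=(X[...,:2]-[.534,.2086])@np.array([[c,-s],[s,c]])
    for y0 in(-.064,0,.064):
        M=roi(rr)&(abs(Q[...,1]-y0)<.012)&(abs(Q[...,0])<.04)
        zz=z[M];print("  slot",y0,"blade-top px",((zz>.078)).sum(),"mean y",Q[...,1][M&(z>.078)].mean().round(4) if (zz>.078).any() else None,"deep px",(zz<.055).sum(),"deep y",Q[...,1][M&(z<.055)].mean().round(4) if (zz<.055).any() else None)
f=np.load("pics/top0.npz")["p"][190:280,125:325];cv2.imwrite("pics/crop0.png",cv2.resize(f,None,fx=4,fy=4,interpolation=2))
E
```

```text
top handle 386 (array([ 584.3, -156.4]), array([103.5,  28.9]), 'long-axis deg', 12.9)
 stand (array([ 582.3, -156.8]), array([136.2,  70.9]), 'long-axis deg', 12.7)
 rack 3240 0.06992984930572466 (array([534. , 208.6]), array([150.2, 193.2]), 'long-axis deg', 97.1)
  slot -0.064 blade-top px 0 mean y None deep px 76 deep y -0.0603
  slot 0 blade-top px 53 mean y -0.0007 deep px 10 deep y -0.0022
  slot 0.064 blade-top px 55 mean y 0.0633 deep px 8 deep y 0.0625
side handle 264 (array([ 581. , -153.2]), array([102.5,  37.7]), 'long-axis deg', 14.1)
 stand (array([ 578.9, -151.1]), array([135.3,  80. ]), 'long-axis deg', 11.6)
 rack 2862 0.06857942863549099 (array([532.1, 211. ]), array([150.4, 197.6]), 'long-axis deg', 97.0)
  slot -0.064 blade-top px 0 mean y None deep px 14 deep y -0.0673
  slot 0 blade-top px 66 mean y 0.004 deep px 0 deep y None
  slot 0.064 blade-top px 76 mean y 0.0676 deep px 0 deep y None
```

View pics/crop0.png

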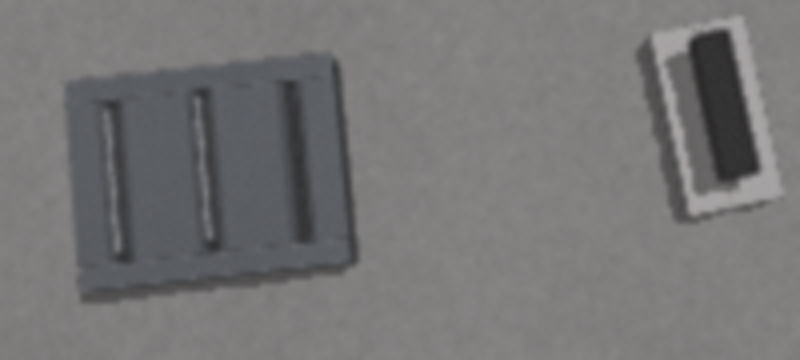

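The right-hand slot (rack y = −64 mm) is empty. Its centre is at about (0.542, 0.145), with its axis at 7.1°. The handle is at (0.584, −0.156), axis 12.9°. All measured sizes match the given ones. I'll move above the scraper.

Emit:
move_arm(
  rows="0 0 9.1 0 0 0 0.0876; 0 0 0 -0.0425 0.038 0 0.0876; 0 0 0 -0.0425 0.038 0 0.0876; 0 0 0 -0.0425 0.038 0 0.0876; 0 0 0 -0.0425 0.038 0 0.0876; 0 0 0 -0.0425 0.038 0 0.0876; 0 0 0 -0.0425 0.038 0 0.0876; 0 0 0 -0.0425 0.038 0 0.0876",
  squeeze=30,
)

```text
t: 1.1
eef_pos: [0.4844, -0.2979, 0.2095]
ee_rot: [3.141, -0.0, -2.916]
force: [0.8, -0.8, -0.4]
width: 0.0876
gripper_force: 0.0
```

Emit:
move_arm(
  rows="0 0 0 -0.0425 0.038 0 0.0876; 0 0 0 -0.0425 0.038 0 0.0876; 0 0 0 -0.0425 0.038 0 0.0876; 0 0 0 0 0 0 0.0876; 0 0 0 0 0 0 0.0876; 0 0 0 0 0 0 0.0876",
)

```text
t: 1.85
eef_pos: [0.5818, -0.1609, 0.2096]
ee_rot: [3.142, -0.0, -2.917]
force: [0.4, 0.2, 0.5]
width: 0.0873
gripper_force: 0.0
```

Emit:
move_arm(
  rows="0 0 0 -0.0034 0.0038 0.03 0.0876; 0 0 0 0 0 0.05 0.0876; 0 0 0 0 0 0.03 0.0876; 0 0 0 0 0 0.0186 0.0876; 0 0 0 0 0 0 0.0876; 0 0 0 0 0 0 0.0876",
)

```text
t: 2.6
eef_pos: [0.5853, -0.1563, 0.0821]
ee_rot: [-3.141, 0.001, -2.916]
force: [-0.3, -0.0, 0.5]
width: 0.0876
gripper_force: 0.0
```

```bash
python3 - <<'E'
from h import *
o=[]
for n,r in(("top",(245,160,365,270)),("side",(220,95,340,205))):
    p,d=arm.grab_frame(n);o.append(cv2.resize(p[r[1]:r[3],r[0]:r[2]],(400,367)))
cv2.imwrite("pics/c1.png",np.hstack(o));s=arm.get_state();print(s["eef_pos"],s["ee_rot"])
E
```

```text
[ 0.58552226 -0.15596667  0.08240403] [-3.14106216e+00  2.01659316e-03 -2.91597762e+00]
```

View pics/c1.png

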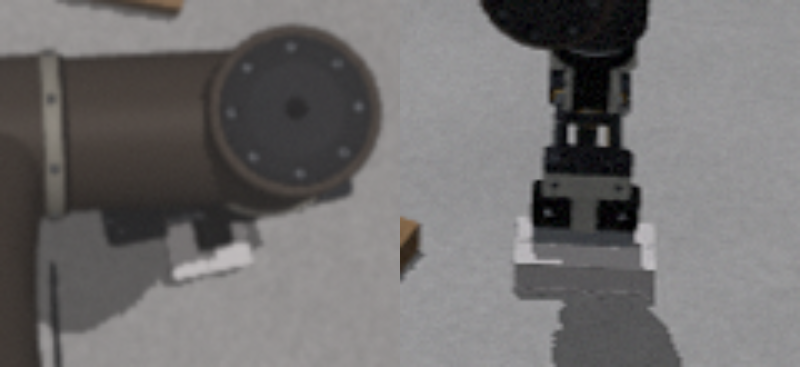

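The fingers straddle the handle. In the side half, the near finger at about (588,210) is central, with a black handle end on each side. Closing now.

Emit:
move_arm(
  rows="0 0 0 0 0 0 0.06; 0 0 0 0 0 0 0.04; 0 0 0 0 0 0 0.03; 0 0 0 0 0 0 0.02; 0 0 0 0 0 0 0.015; 0 0 0 0 0 0 0.015",
  squeeze=12,
)

```text
t: 3.45
eef_pos: [0.5849, -0.1556, 0.081]
ee_rot: [3.142, -0.0, -2.916]
force: [-0.1, 0.1, 0.3]
width: 0.0331
gripper_force: 0.0
```

Emit:
move_arm(
  rows="0 0 0 0 0 0 0.015; 0 0 0 0 0 0 0.015; 0 0 0 0 0 0 0.015; 0 0 0 0 0 0 0.015",
)

```text
t: 3.95
eef_pos: [0.5849, -0.1556, 0.081]
ee_rot: [3.142, -0.0, -2.916]
force: [0.7, 0.4, -0.6]
width: 0.0278
gripper_force: 12.0
```

Emit:
move_arm(
  rows="0 0 0 0 0 0 0.015; 0 0 0 0 0 0 0.015; 0 0 0 0 0 -0.01 0.015; 0 0 0 0 0 -0.02 0.015; 0 0 0 0 0 -0.03 0.015; 0 0 0 0 0 -0.03 0.015; 0 0 0 0 0 -0.02 0.015; 0 0 0 0 0 0 0.015",
  squeeze=35,
)

```text
t: 4.95
eef_pos: [0.5857, -0.1556, 0.193]
ee_rot: [-3.141, 0.003, -2.915]
force: [0.3, 0.3, -3.6]
width: 0.0274
gripper_force: 35.0
```

Emit:
move_arm(
  rows="0 0 5.9 0 0 0 0.015; 0 0 0 0.001 0.03 0 0.015; 0 0 0 0.001 0.056 0 0.015; 0 0 0 0.001 0.06 0 0.015; 0 0 0 0.001 0.06 0 0.015; 0 0 0 0.001 0.056 0 0.015; 0 0 0 0 0.03 0 0.015; 0 0 0 0 0.012 0 0.015",
)

```text
t: 5.95
eef_pos: [0.5416, 0.1469, 0.1899]
ee_rot: [-3.141, -0.002, -3.017]
force: [-0.5, -0.2, -3.2]
width: 0.0278
gripper_force: 35.0
```

Emit:
move_arm(
  rows="0 0 0 0 0 0 0.015; 0 0 0 0 0 0 0.015; 0 0 0 0 0 0 0.015",
)

```text
t: 6.32
eef_pos: [0.5427, 0.1445, 0.1909]
ee_rot: [-3.141, -0.0, -3.02]
force: [-0.1, 0.6, -2.2]
width: 0.0278
gripper_force: 35.0
```

```bash
python3 - <<'E'
from h import *
o=[]
for n,r in(("top",(120,150,270,290)),("side",(195,110,345,250))):
    p,d=arm.grab_frame(n);np.savez(f"pics/{n}2.npz",p=p,d=d);o.append(cv2.resize(p[r[1]:r[3],r[0]:r[2]],(400,373)))
cv2.imwrite("pics/c2.png",np.hstack(o));s=arm.get_state();print(s["eef_pos"],np.degrees(s["ee_rot"]))
E
```

```text
[0.5427112  0.14470397 0.19106155] [-1.79999072e+02 -1.97965484e-03 -1.73019832e+02]
```

View pics/c2.png

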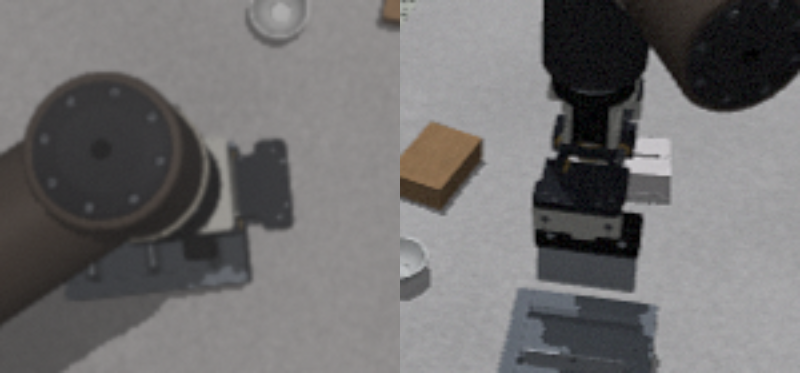

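```bash
python3 - <<'E'
from h import *
d=np.load("pics/side2.npz")["d"];X=cloud("side",d)
x,y,z=X[...,0],X[...,1],X[...,2]
m=np.zeros(d.shape,bool);m[200:222,245:435 if 0 else 290]=1
m&=(z>.118)&(z<.165)&(abs(y-.145)<.03)
P=X[m];print(len(P),P.min(0),P.max(0),np.median(P,0))
c=np.polyfit(P[:,0],P[:,1],1);print("yaw",np.degrees(np.arctan(c[0])),"y at x=.5427",np.polyval(c,.5427))
print("tilt dy/dz",np.polyfit(P[:,2],P[:,1]-np.polyval(c,P[:,0]),1)[0])
E
```

```text
443 [0.49013474 0.1396402  0.11800288] [0.58814055 0.15712582 0.16408287] [0.53923283 0.14846829 0.14157682]
yaw 6.528525544483691 y at x=.5427 0.14853289229677352
tilt dy/dz 0.0006357201658792805
```

Blade hangs vertical, yaw 6.5°, centred over the slot within about 1 mm. Lowering in.

Emit:
move_arm(
  rows="0 0 0 0 0 0.02 0.015; 0 0 0 0 0 0.02 0.015; 0 0 0 0 0 0.01 0.015; 0 0 0 0 0 0.005 0.015; 0 0 0 0 0 0.005 0.015; 0 0 0 0 0 0.005 0.015; 0 0 0 0 0 0 0.015",
)

```text
t: 7.3
eef_pos: [0.5425, 0.1454, 0.1259]
ee_rot: [-3.141, -0.0, -3.019]
force: [0.3, 1.0, -3.1]
width: 0.0273
gripper_force: 35.0
```

Emit:
move_arm(
  rows="0 0 0 0 0 0.006 0.015; 0 0 0 0 0 0.006 0.015; 0 0 0 0 0 0.006 0.015; 0 0 0 0 0 0.006 0.015; 0 0 0 0 0 0.005 0.015; 0 0 0 0 0 0.003 0.015; 0 0 0 0 0 0 0.015",
)

```text
t: 8.18
eef_pos: [0.5425, 0.1454, 0.0938]
ee_rot: [-3.141, -0.0, -3.019]
force: [0.2, -0.7, -3.2]
width: 0.0275
gripper_force: 35.0
```

Emit:
move_arm(
  rows="0 0 0 0 0 0.003 0.015; 0 0 0 0 0 0.002 0.015; 0 0 0 0 0 0.002 0.015; 0 0 0 0 0 0 0.015; 0 0 0 0 0 0 0.015",
)

```text
t: 8.8
eef_pos: [0.5427, 0.1455, 0.0871]
ee_rot: [3.142, 0.0, -3.019]
force: [0.9, 0.5, -3.6]
width: 0.0275
gripper_force: 35.0
```

Emit:
move_arm(
  rows="0 0 0 0 0 0.001 0.015; 0 0 0 0 0 0.001 0.015; 0 0 0 0 0 0 0.015; 0 0 0 0 0 0 0.015",
)

```text
t: 9.3
eef_pos: [0.5427, 0.1455, 0.0851]
ee_rot: [-3.142, 0.0, -3.019]
force: [-0.3, 0.3, -2.5]
width: 0.0275
gripper_force: 35.0
```

Emit:
move_arm(
  rows="0 0 0 0 0 0.0007 0.015; 0 0 0 0 0 0 0.015; 0 0 0 0 0 0 0.015",
)

```text
t: 9.68
eef_pos: [0.5427, 0.1455, 0.085]
ee_rot: [-3.142, 0.0, -3.018]
force: [-2.9, -1.7, 6.6]
width: 0.0274
gripper_force: 35.0
```

Contact came at exactly the expected home height. Releasing gently.

Emit:
move_arm(
  rows="0 0 0 0 0 0 0.015; 0 0 0 0 0 0 0.015",
  squeeze=5,
)

```text
t: 9.93
eef_pos: [0.5428, 0.1453, 0.0849]
ee_rot: [-3.141, 0.0, -3.019]
force: [-2.2, -1.8, 6.2]
width: 0.0278
gripper_force: 5.0
```

Emit:
move_arm(
  rows="0 0 0 0 0 0 0.03; 0 0 0 0 0 0 0.036; 0 0 0 0 0 0 0.042; 0 0 0 0 0 0 0.048; 0 0 0 0 0 0 0.048; 0 0 0 0 0 0 0.048",
)

```text
t: 10.68
eef_pos: [0.5426, 0.1455, 0.0843]
ee_rot: [3.142, -0.0, -3.019]
force: [0.5, 0.0, -0.4]
width: 0.048
gripper_force: 0.0
```

Raise, then back away toward −y to clear the view.

Emit:
move_arm(
  rows="0 0 0 0 0 -0.01 0.048; 0 0 0 0 0 -0.03 0.048; 0 0 0 0 0 -0.05 0.048; 0 0 0 0 0 -0.05 0.048; 0 0 0 0 -0.05 0 0.048; 0 0 0 0 -0.06 0 0.048; 0 0 0 0 -0.06 0 0.048; 0 0 0 0 -0.05 0 0.048",
)

```text
t: 11.68
eef_pos: [0.5696, -0.0749, 0.2255]
ee_rot: [-3.141, 0.001, -3.019]
force: [0.9, 0.5, 0.5]
width: 0.0479
gripper_force: 0.0
```

Emit:
move_arm(
  rows="0 0 0 0 -0.05 0 0.048; 0 0 0 0 -0.05 0 0.048; 0 0 0 0 0 0 0.048; 0 0 0 0 0 0 0.048",
)

```text
t: 12.18
eef_pos: [0.5817, -0.1723, 0.2248]
ee_rot: [3.142, 0.0, -3.02]
force: [0.4, 0.3, -0.2]
width: 0.0479
gripper_force: 0.0
```

```bash
python3 - <<'E'
from h import *
o=[]
for n,r in(("top",(120,180,240,290)),("side",(200,190,320,300))):
    p,d=arm.grab_frame(n);X=cloud(n,d);z=X[...,2];m=np.zeros(d.shape,bool);m[r[1]:r[3],r[0]:r[2]]=1
    o.append(cv2.resize(p[r[1]:r[3],r[0]:r[2]],(400,367)))
    if n=="top":
        H=m&(z>.1)&(z<.13);print(H.sum(),np.median(z[H]),z[H].std(),rect(X[H]))
cv2.imwrite("pics/c3.png",np.hstack(o));s=arm.get_state();print(s["eef_pos"],s["qd"].max(),s["t"])
E
```

```text
337 0.10976441703826567 0.0025896029698686505 (array([541.3, 144.8]), array([102.7,  28.6]), 'long-axis deg', 6.6)
[ 0.58188074 -0.17135539  0.2248017 ] 0.010356634626527042 12.275
```

View pics/c3.png

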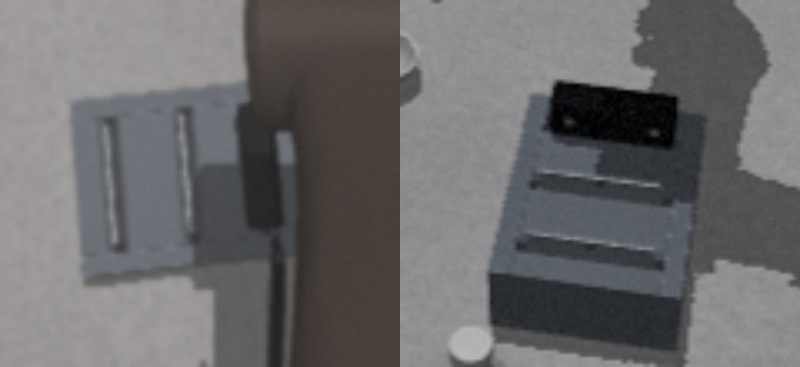

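The handle sits flat on the rack at around (615,115) in the side half. Its top is at 110 mm, which is what fully home should read, and both spare blades are still in their slots.

```bash
python3 -c "
from station import arm
print(arm.job_done())"
```

```text
the job is handed in; nothing more can be done
None
```

The scraper is fully home in the rack's empty slot, lowered in and released with its handle resting on the rack's top; both spare blades are still in their slots, nothing else was touched, and I handed the job in at about 12 s.

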